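Present the green plug gauge over the backlight

ROBOT

A 7-joint arm with a two-finger parallel gripper is mounted at the origin on the work surface. World frame = base frame: x ahead of the robot, y to its left, z up, the work surface at z = 0. Lengths are in m, angles in rad, forces in N, time in s.
With the tool pointing down it reaches from about 0.425 to 0.95 m from the base axis. Payload 4.7 kg.
Tool frame: the origin (TCP) lies at the very end of the fingers, on their centre line; the grasp point (between the pads) lies tcp_to_grasp behind it (tcp_to_grasp is the distance from the TCP to the grasp point, in m); z points along the fingers, y is the line along which they close (so a half turn about z gives the same grasp; the last joint's range is limited). The gripper opens to 87 mm and grips with 3 to 60 N. Pads are 19 mm wide; open, the fingers measure 117 mm over their backs; the gripper's body (75 mm by 190 mm) begins 51 mm behind the grasp point.
Start: joints at [1.229, 0.469, -0.049, 1.532, 0.024, 1.141, -0.082], TCP at [0.208, -0.642, 0.223] pointing down, gripper open.
Joint ranges: [-2.59, 2.59], [-0.33, 1.99], [-1.39, 1.29], [0.1, 2.45], [-1.04, 4.18], [0.21, 1.99], [-2.66, 2.66]. Speed limits (rad/s): [2.57, 2.57, 3.14, 3.14, 3.14, 3.14, 3.14].

INTERFACE

Orientations are given as a 3x3 rotation matrix whose columns are the frame's x, y, z axes.
In Python, from rig import * gives the robot as it stands.
- The arm moves only by the tool servo_tool, never from a script. Its argument "plan" is a list of rows, each an object of numbers: "dx", "dy", "dz": the shift along the tool's x, y, z in cm; "rx", "ry", "rz": the turn, a rotation vector about the tool's x, y, z in rad; "jaw": the opening, from -1 (shut) to 1 (fully open). In form: [{"dx": .., "dy": .., "dz": .., "rx": .., "ry": .., "rz": .., "jaw": ..}, ...]. A call has 1 to 5 rows; each row shifts and turns the commanded pose from where the row before left it, along the tool's axes as they then stand; what a row does not reach is not made up. A row lasts 1/12 s, in which the tool goes at most 41.7 mm and 7.16 degrees, less where a joint would pass 70% of its speed; a pose out of reach is approached as far as the arm can. A call with a gripper value outside its range is refused whole. The fingers move at their own pace and stop on an object; the grip force is fixed at half the most. Time passes only in rows, so rows that do not move let the fingers close. It gives the time, the measured TCP pose, the force, the opening and the grip force at its end, in the units of the state.
- state(): the state, without advancing time (a new reading comes with each control period).
- snapshot(name): name is "side" or "top"; returns a dict with "image" (384x512x3 uint8, blue, green, red), "z_map" (384x512 float32, m along the optical axis (not along the pixel's ray), 0 where there is no reading), "intrinsics" (3x3 intrinsics, pixels), "rvec" (rotation vector, rad) and "tvec" (3), from world to camera coordinates, as OpenCV has them. Camera axes: x right, y down, z forward; pixel columns grow to the right and rows downward; lengths in m; the calibration is good to about 2 mm. A picture is of the moment at which its call begins.
- job_done(): hands the job in; it is judged then, once.
Trained networks look in a picture, given as the dict that the camera call returned (one of the last four; its "shot" number tells which), for a name from the list of things; names that differ only in an ending like _2 or _b are one class to them, and where a whole thing is asked for, a point or a joint stands for the part that bears it (a point fixed in the world has none). Each returns a list of dicts, best first, with "p" (0 to 1); they miss things now and then, are a little off and sometimes report something else, mostly with a low value. They report only what shows in the picture. A call takes as long as a camera call. They do not tell look-alikes from the thing itself.
- search_frame(thing, picture): "rect" ([left, top, width, height] in pixels, round what is visible of it).
The state is a dict: "clock": time; "joints": joint angles; "qd": joint speeds; "joint_efforts": joint torques, N m; "position": TCP position; "orientation": TCP orientation; "wrist_force": force on the tool from outside, world axes, zero at the start; "torque": the same for the moment, N m; "finger_gap": opening from 0.0 (shut) to 1.0 (fully open); "grasp_force": force on a finger pad.
Only numpy, scipy, OpenCV 4.12 (cv2) and the standard library are available. Lean on these libraries where they do the work, as an engineer would, in place of code of your own. Each camera call takes 0.05 s, during which the arm holds its last target. There are 200 camera calls.

TASK

Slide the blue cover of the gauge case fully open, draw the green-ringed plug gauge straight up out of its bore, and hold it for inspection with its thin steel gauging end pointing down over the middle of the white light panel, about 10 cm above the panel, and the gauge leaning about 45 degrees from upright (towards any side). Finish while still holding it there, motionless; leave the cover open and the red-ringed gauge in its bore, do not knock the things standing around, and let nothing touch the light panel.

Things in the scene. Friction and masses are not known exactly. Their poses are not given: they have to be found in the camera images.
- case: Fixed wooden case, 135 (x) x 266 (y) x 110 mm high, small yaw, left or right on the bench; origin under its centre, z up. -y half: open pocket, inside 119 (x) x 124 (y), centred at y -63, floor 50 mm above the bench, with two upright 17 mm bores at x 0, y -90.5 and -35.5. Walls 8 mm; +y half: closed deck. Rails 4 mm wide on both long edges rise to 118 mm.
- cover (a joint): Slide of the flat blue cover (126 x 134 x 5 mm, top face 116 mm above the bench) along the case's +y. 0 = pocket fully covered, 0.125 m = end stop, pocket fully open. Starts closed or up to 20 mm ajar. Friction about 2 N, stays where it is left.
- cover_pull (a point): Grip point on the cover's black pull, an upright fin 50 mm (case x) x 12 mm (case y) x 30 mm tall in the middle of the cover. The point lies on the fin's centre, 21 mm above the cover's top face and 9 mm below the fin's top; its axes are the case's. It is pinched across the case's y.
- green_gauge: The gauge wanted: round, 0.13 kg, 90 mm long: steel gauging plug 15 mm across, 38 long, then a handle 24 across, 52 long, green ring and top. Origin: centre of the plug's free end (gauging end); z runs along the axis to the handle, up at the start. It stands in either bore (1 mm play all round), handle's shoulder on the pocket floor, gauging end 12 mm and handle top 102 mm above the bench.
- red_gauge: The other gauge, of the same size and make but with a red ring and red top, in the other bore, 55 mm from the green one. It stays.
- panel: Light panel fixed to the bench: white luminous square 126 mm wide in an aluminium frame 150 x 150 mm; origin at the centre of its underside, top face 20 mm above the bench. It stands on the other side of the bench from the case.
- spray_can: Standing white spray can with a red label, 62 mm across, 170 mm tall; origin under its centre. Bystander.
- oil_bottle: Standing white plastic bottle with a red cap, 60 mm across, 150 mm tall; origin under its centre. Bystander.
- u_block: Dark steel U-shaped block 50 x 100 x 50 mm on the far side of the bench; origin under its centre. Bystander.
Things that resemble listed ones, but are neither listed nor needed, are in the scene too. There is more than one size of the panel; the one meant has the size given above.

How it is judged:
On the way, in this order (a step that is already met when the one before it is completed fails the run):
1. the cover is slid fully open, with both gauges in their bores (value of joint cover above 0.112 m and z of green_gauge in the frame of case below 0.022 m), for 0.2 s.
2. the green gauge is drawn up clear of the case (height (world z) of green_gauge above 0.125 m and contact force between the fingers and green_gauge above 1 N), for 0.1 s.
At the end, for the whole second after the job is handed in: Green gauge held still by the fingers alone: gauging end lower, within 50 mm sideways of the panel's centre, 50 to 160 mm above the panel's top; axis 30 to 60 degrees from upright; cover at 105 mm or more; red gauge upright in its bore (value of joint cover above 0.105 m and height (world z) of green_gauge between 0.07 and 0.18 m and horizontal distance between green_gauge and panel below 0.05 m and angle between green_gauge's own z axis and vertical between 0.52 and 1.05 rad and contact force between the fingers and green_gauge above 1 N and contact force between green_gauge and case below 0.1 N and contact force between green_gauge and panel below 0.1 N and contact force between green_gauge and u_block below 0.1 N and contact force between green_gauge and spray_can below 0.1 N and contact force between green_gauge and oil_bottle below 0.1 N and linear speed of green_gauge below 0.03 m/s and z of red_gauge in the frame of case between 0.004 and 0.022 m and angle between red_gauge's own z axis and vertical below 0.2 rad); the arm keeps its last pose, push and grip.
It fails at once if the red gauge is drawn from its bore (more than 20 mm) (distance of red_gauge from where it was at the start of the episode above 0.02 m).
It fails at once if a bystander is pushed by more than 30 mm or knocked over (distance of any of spray_can, oil_bottle, u_block from where it was at the start of the episode above 0.03 m or angle between any of spray_can, oil_bottle, u_block's own z axis and vertical above 0.4 rad).
It fails at once if something touches the light panel (contact force between panel and anything else above 1 N).
It also fails if it takes over 51 s, if anything falls off the work surface, if the arm or the gripper's body presses on something with over 40 N, if the wrist force passes 120 N, or if a joint passes its speed limit or range.

## Working session

There is one attempt and no reset: what is moved stays moved. The work goes in short steps, Python scripts to look and compute and a tool call to move; the robot and the scene stay as the last step left them, time stands still between calls to the robot, and variables do not carry over. Pictures are saved under pics/ and viewed, at most 10 in all, crops included, and the job is handed in when it is done.

Besides the shell and the picture viewer there is one more tool, called as name([rows], argument=value, ...), one row to a line, values as JSON. servo_tool: Moves the arm, as the interface text tells. Its arguments: {"type":"object","properties":{"plan":{"type":"array","items":{"type":"object","properties":{"dx":{"type":"number"},"dy":{"type":"number"},"dz":{"type":"number"},"rx":{"type":"number"},"ry":{"type":"number"},"rz":{"type":"number"},"jaw":{"type":"number"}}}}},"required":["plan"]}

```bash
mkdir -p pics; ls
cat > h.py <<'E'
from rig import *
import numpy as np, cv2
def cam(s):
    R=cv2.Rodrigues(np.array(s["rvec"],float))[0]; return R,np.array(s["tvec"],float).reshape(3),np.array(s["intrinsics"])
def cloud(s):
    R,t,K=cam(s); z=s["z_map"]; v,u=np.mgrid[:z.shape[0],:z.shape[1]]
    P=np.stack([(u-K[0,2])/K[0,0]*z,(v-K[1,2])/K[1,1]*z,z],-1)
    W=(P-t)@R; W[z==0]=np.nan; return W
E
python3 - <<'E'
from h import *
for n in ("top","side"):
    s=snapshot(n); cv2.imwrite(f"pics/{n}0.png",s["image"]); np.savez(f"{n}0.npz",**{k:s[k] for k in("image","z_map","intrinsics","rvec","tvec")})
    W=cloud(s)
    for th in ("case","cover","cover_pull","panel","spray_can","oil_bottle","u_block"):
        for d in search_frame(th,s)[:3]:
            x,y,w,h=d["rect"]; print(n,th,round(d["p"],2),np.round(d["rect"]),np.round(W[min(383,int(y+h/2)),min(511,int(x+w/2))],3))
st=state();print(st["clock"],st["position"],st["orientation"],st["finger_gap"])
import rig;print([k for k in dir(rig) if not k.startswith('_')])
try: print(tcp_to_grasp)
except Exception as e: print(e)
E
```

```text
pics
top case 0.97 [152. 170.  80.  46.] [0.554 0.221 0.121]
top case 0.46 [185. 172.  43.  38.] [0.562 0.168 0.142]
top cover 0.83 [185. 171.  42.  36.] [0.568 0.167 0.15 ]
top cover_pull 0.81 [188. 169.  39.  42.] [0.566 0.165 0.137]
top panel 0.85 [256. 204.  32.  28.] [ 0.485 -0.059  0.018]
top panel 0.7 [291. 243.  35.  30.] [ 0.345 -0.195  0.015]
top panel 0.6 [301. 183.  42.  41.] [ 0.546 -0.241  0.016]
top spray_can 0.74 [115. 162.  30.  26.] [0.601 0.424 0.171]
top spray_can 0.34 [301. 183.  42.  42.] [ 0.541 -0.24   0.024]
top oil_bottle 0.61 [378. 211.  27.  17.] [ 0.484 -0.465  0.117]
top u_block 0.69 [212. 120.  30.  23.] [0.809 0.112 0.015]
side case 0.85 [198. 124.  71.  85.] [0.552 0.144 0.115]
side cover 0.91 [209. 136.  53.  39.] [0.566 0.166 0.137]
side cover 0.33 [303. 152.  20.  37.] [0.821 0.132 0.018]
side cover_pull 0.91 [214. 140.  50.  40.] [0.575 0.164 0.119]
side panel 0.73 [212. 225.  48.  41.] [ 0.491 -0.071  0.018]
side panel 0.7 [238. 260.  74.  68.] [ 0.541 -0.255  0.023]
side panel 0.69 [179. 282.  39.  36.] [ 0.34  -0.206  0.018]
side spray_can 0.94 [214.  84.  20.  38.] [0.608 0.417 0.133]
side oil_bottle 0.84 [276. 358.  23.  26.] [ 0.474 -0.49   0.125]
side u_block 0.69 [302. 156.  23.  35.] [0.805 0.095 0.047]
0.8 [ 0.20774697 -0.64225064  0.22259197] [[ 9.51480634e-01  3.07708623e-01  7.40367001e-05]
 [ 3.07708629e-01 -9.51480631e-01 -8.99278808e-05]
 [ 4.27729018e-05  1.08346369e-04 -9.99999993e-01]] 0.9934896192614059
['PlanningError', 'job_done', 'search_frame', 'snapshot', 'state', 'tcp_to_grasp']
0.0187
```

Run:
```python
import cv2,numpy as np
a=cv2.imread("pics/top0.png")[90:290,90:430];b=cv2.imread("pics/side0.png")[60:384,150:390]
a=cv2.resize(a,None,fx=1.4,fy=1.4,interpolation=2);b=cv2.resize(b,None,fx=1.35,fy=1.35,interpolation=2)
h=max(a.shape[0],b.shape[0]);p=lambda i:cv2.copyMakeBorder(i,0,h-i.shape[0],0,0,0)
o=np.hstack([p(a),p(b)]);print(o.shape);cv2.imwrite("pics/v1.png",o)
```

```text
(437, 800, 3)
```

View pics/v1.png

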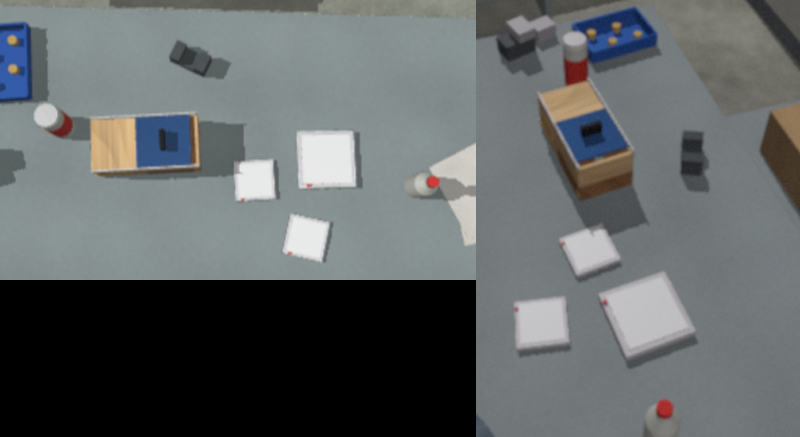

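The pictures show the case at the left of the bench (crop px 145,140), the blue cover on its −y half with a black fin, and the spray can beyond its +y end. There are three white panels, and the largest is at crop (326,158). The bottle is at the far right and the U-block at the back. Next I measure poses.

```bash
cat >> h.py <<'E'
def rect(pts):
    (c,(w,h),a)=cv2.minAreaRect(np.float32(pts)*1000); b=cv2.boxPoints((c,(w,h),a)); 
    e=max([b[1]-b[0],b[2]-b[1]],key=np.linalg.norm); e=e*(1 if e[1]>0 else -1)
    return np.round(c,1),np.round((w,h),1),round(float(np.degrees(np.arctan2(-e[0],e[1]))),2)
E
python3 - <<'E'
from h import *
for n in("top","side"):
    s=dict(np.load(n+"0.npz")); W=cloud(s); I=s["image"].astype(int); B,G,R=I[...,0],I[...,1],I[...,2]
    reg=(abs(W[...,0]-.56)<.15)&(abs(W[...,1]-.2)<.19)
    up=reg&(W[...,2]>.1)&(W[...,2]<.16)
    print(n,"case",rect(W[up][:,:2]))
    bl=up&(B>R*1.6)&(B>60)
    print("cover",rect(W[bl][:,:2]),np.nanmedian(W[bl][:,2]), bl.sum())
    fin=reg&(W[...,2]>.13)&(W[...,2]<.17)
    print("fin",fin.sum(),rect(W[fin][:,:2]),W[fin].mean(0),W[fin].max(0),W[fin].min(0))
    wh=(B>170)&(G>170)&(R>170)&(W[...,2]>.005)&(W[...,2]<.04)
    k,l=cv2.connectedComponents(wh.astype(np.uint8))
    for i in range(1,k):
        if (l==i).sum()>200: print("panel",rect(W[l==i][:,:2]),np.nanmedian(W[l==i][:,2]))
    for nm,c in (("can",(.605,.42)),("bottle",(.48,-.475)),("ub",(.815,.11))):
        m=(np.hypot(W[...,0]-c[0],W[...,1]-c[1])<.08)&(W[...,2]>.03); P=W[m]
        print(nm,m.sum(),np.round(P.min(0),3),np.round(P.max(0),3))
E
```

```text
top case (array([563.6, 217.4]), array([138. , 266.5]), 4.42)
cover (array([565.9, 170.1]), array([122.6, 130.9]), 5.37) 0.11602160218464401 1249
fin 57 (array([566.2, 170.7]), array([48.8, 12.4]), -83.85) [0.56450075 0.16992894 0.14411201] [0.58980257 0.17946203 0.15138715] [0.54173204 0.16351283 0.13167012]
panel (array([ 546.2, -246.3]), array([148.3, 149.1]), 2.73) 0.019755333383176314
panel (array([ 475.2, -645.1]), array([219.4, 169.6]), -62.5) 0.007427564893873565
panel (array([486.7, -60.2]), array([102.1, 102.2]), 4.81) 0.013698649373683326
panel (array([ 340.7, -196.5]), array([102.8, 103.9]), 78.49) 0.01357141270230912
can 506 [0.57  0.341 0.03 ] [0.643 0.478 0.179]
bottle 329 [ 0.452 -0.509  0.031] [ 0.511 -0.45   0.157]
ub 246 [0.762 0.063 0.031] [0.847 0.17  0.059]
side case (array([565.7, 216.7]), array([140. , 273.7]), 4.76)
cover (array([567.4, 167.5]), array([121.6, 133. ]), 5.03) 0.11649570803247511 1059
fin 103 (array([568.5, 169.5]), array([52.2, 18.8]), -83.91) [0.56864645 0.16772507 0.14177005] [0.59426943 0.18061825 0.15041141] [0.54296081 0.15886919 0.13049487]
panel (array([486.9, -58.9]), array([94.2, 96.2]), 5.9) 0.014009674213397471
panel (array([ 546.9, -244.4]), array([131.8, 133.7]), 2.36) 0.0203243573495114
panel (array([ 342.2, -196.2]), array([98. , 93.3]), -11.74) 0.01377269675104307
can 692 [0.563 0.34  0.032] [0.645 0.477 0.177]
bottle 620 [ 0.452 -0.511  0.031] [ 0.51  -0.455  0.155]
ub 333 [0.764 0.057 0.03 ] [0.849 0.169 0.058]
```

servo_tool([
  {"rz": 0.1145,"jaw": 1},
  {"rz": 0.1145,"jaw": 1},
  {"dx": 1.7,"dy": -3.1,"jaw": 1},
  {"dx": 1.7,"dy": -3.1,"jaw": 1},
  {"dx": 1.7,"dy": -3.1,"jaw": 1},
])

```text
validation failed for argument at $.pl...
```

servo_tool([
  {"dx": 1.7,"dy": -3.1,"jaw": 1},
  {"dx": 1.7,"dy": -3.1,"jaw": 1},
  {"dx": 1.7,"dy": -3.1,"jaw": 1},
  {"dx": 1.7,"dy": -3.1,"jaw": 1},
  {"dx": 1.7,"dy": -3.1,"jaw": 1},
])

```text
validation failed for argument at $.pl...
```

servo_tool([
  {"dx": 1.7,"dy": -3.1,"jaw": 1},
  {"dx": 1.7,"dy": -3.1,"jaw": 1},
  {"dx": 1.7,"dy": -3.1,"jaw": 1},
  {"dx": 1.7,"dy": -3.1,"jaw": 1},
  {"dx": 1.7,"dy": -3.1,"jaw": 1},
])

```text
validation failed for argument at $.pl...
```

servo_tool([
  {"dx": 0.0,"dy": 0.0,"dz": 0.0,"rx": 0.0,"ry": 0.0,"rz": 0.1145,"jaw": 1.0},
  {"dx": 0.0,"dy": 0.0,"dz": 0.0,"rx": 0.0,"ry": 0.0,"rz": 0.1145,"jaw": 1.0},
])

```text
clock: 0.97
position: [0.2077, -0.6423, 0.2226]
orientation: [[0.997, 0.078, 0.0], [0.078, -0.997, 0.0], [0.0, 0.0, -1.0]]
wrist_force: [0.3, 0.6, -0.5]
finger_gap: 0.999
grasp_force: 0.0
```

servo_tool([
  {"dx": 1.7,"dy": -3.1,"dz": 0,"rx": 0,"ry": 0,"rz": 0,"jaw": 1},
  {"dx": 1.7,"dy": -3.1,"dz": 0,"rx": 0,"ry": 0,"rz": 0,"jaw": 1},
  {"dx": 1.7,"dy": -3.1,"dz": 0,"rx": 0,"ry": 0,"rz": 0,"jaw": 1},
  {"dx": 1.7,"dy": -3.1,"dz": 0,"rx": 0,"ry": 0,"rz": 0,"jaw": 1},
  {"dx": 1.7,"dy": -3.1,"dz": 0,"rx": 0,"ry": 0,"rz": 0,"jaw": 1},
])

```text
clock: 1.38
position: [0.28, -0.4791, 0.2227]
orientation: [[0.997, 0.083, 0.0], [0.083, -0.997, -0.0], [0.0, 0.0, -1.0]]
wrist_force: [-0.0, -0.5, 1.7]
finger_gap: 0.999
grasp_force: 0.0
```

servo_tool([
  {"dx": 1.7,"dy": -3.1,"dz": 0,"rx": 0,"ry": 0,"rz": 0,"jaw": 1},
  {"dx": 1.7,"dy": -3.1,"dz": 0,"rx": 0,"ry": 0,"rz": 0,"jaw": 1},
  {"dx": 1.7,"dy": -3.1,"dz": 0,"rx": 0,"ry": 0,"rz": 0,"jaw": 1},
  {"dx": 1.7,"dy": -3.1,"dz": 0,"rx": 0,"ry": 0,"rz": 0,"jaw": 1},
  {"dx": 1.7,"dy": -3.1,"dz": 0,"rx": 0,"ry": 0,"rz": 0,"jaw": 1},
])

```text
clock: 1.8
position: [0.3517, -0.3175, 0.2229]
orientation: [[0.997, 0.084, 0.001], [0.084, -0.997, -0.001], [0.001, 0.001, -1.0]]
wrist_force: [0.3, -1.0, -1.1]
finger_gap: 1.0
grasp_force: 0.0
```

servo_tool([
  {"dx": 1.7,"dy": -3.1,"dz": 0,"rx": 0,"ry": 0,"rz": 0,"jaw": 1},
  {"dx": 1.7,"dy": -3.1,"dz": 0,"rx": 0,"ry": 0,"rz": 0,"jaw": 1},
  {"dx": 1.7,"dy": -3.1,"dz": 0,"rx": 0,"ry": 0,"rz": 0,"jaw": 1},
  {"dx": 1.7,"dy": -3.1,"dz": 0,"rx": 0,"ry": 0,"rz": 0,"jaw": 1},
  {"dx": 1.7,"dy": -3.1,"dz": 0,"rx": 0,"ry": 0,"rz": 0,"jaw": 1},
])

```text
clock: 2.22
position: [0.4234, -0.1559, 0.223]
orientation: [[0.997, 0.083, 0.001], [0.083, -0.997, -0.001], [0.001, 0.001, -1.0]]
wrist_force: [-0.6, -0.1, -0.0]
finger_gap: 0.999
grasp_force: 0.0
```

servo_tool([
  {"dx": 1.7,"dy": -3.1,"dz": 0,"rx": 0,"ry": 0,"rz": 0,"jaw": 1},
  {"dx": 1.7,"dy": -3.1,"dz": 0,"rx": 0,"ry": 0,"rz": 0,"jaw": 1},
  {"dx": 1.7,"dy": -3.1,"dz": 0,"rx": 0,"ry": 0,"rz": 0,"jaw": 1},
  {"dx": 1.7,"dy": -3.1,"dz": 0,"rx": 0,"ry": 0,"rz": 0,"jaw": 1},
  {"dx": 1.7,"dy": -3.1,"dz": 0,"rx": 0,"ry": 0,"rz": 0,"jaw": 1},
])

```text
clock: 2.63
position: [0.4952, 0.0056, 0.2229]
orientation: [[0.997, 0.083, 0.001], [0.083, -0.997, -0.0], [0.001, 0.0, -1.0]]
wrist_force: [0.2, -0.4, 1.2]
finger_gap: 0.999
grasp_force: 0.0
```

servo_tool([
  {"dx": 1.7,"dy": -3.1,"dz": 0,"rx": 0,"ry": 0,"rz": 0,"jaw": 1},
  {"dx": 1.7,"dy": -3.1,"dz": 0,"rx": 0,"ry": 0,"rz": 0,"jaw": 1},
  {"dx": 1.7,"dy": -3.1,"dz": 0,"rx": 0,"ry": 0,"rz": 0,"jaw": 1},
  {"dx": 1.7,"dy": -3.1,"dz": 0,"rx": 0,"ry": 0,"rz": 0,"jaw": 1},
  {"dx": 1.7,"dy": -3.1,"dz": 0,"rx": 0,"ry": 0,"rz": 0,"jaw": 1},
])

```text
clock: 3.05
position: [0.567, 0.1671, 0.2227]
orientation: [[0.997, 0.083, 0.0], [0.083, -0.997, -0.0], [0.0, 0.0, -1.0]]
wrist_force: [0.4, -0.5, 0.6]
finger_gap: 0.997
grasp_force: 0.0
```

servo_tool([
  {"dx": 0,"dy": 0,"dz": 2.5,"rx": 0,"ry": 0,"rz": 0,"jaw": 1},
  {"dx": 0,"dy": 0,"dz": 2.5,"rx": 0,"ry": 0,"rz": 0,"jaw": 1},
  {"dx": 0,"dy": 0,"dz": 2.0,"rx": 0,"ry": 0,"rz": 0,"jaw": 0.4},
  {"dx": 0,"dy": 0,"dz": 0,"rx": 0,"ry": 0,"rz": 0,"jaw": 0.4},
])

```text
clock: 3.38
position: [0.5637, 0.1644, 0.1483]
orientation: [[0.996, 0.084, -0.008], [0.084, -0.996, -0.003], [-0.008, 0.002, -1.0]]
wrist_force: [-0.3, -0.1, -0.3]
finger_gap: 0.917
grasp_force: 0.0
```

Run:
```python
from h import *
s=snapshot("side");cv2.imwrite("pics/v2.png",cv2.resize(s["image"][90:240,160:340],None,fx=4,fy=4,interpolation=2)); print(state()["position"])
```

```text
[0.56505823 0.16495021 0.15067454]
```

View pics/v2.png

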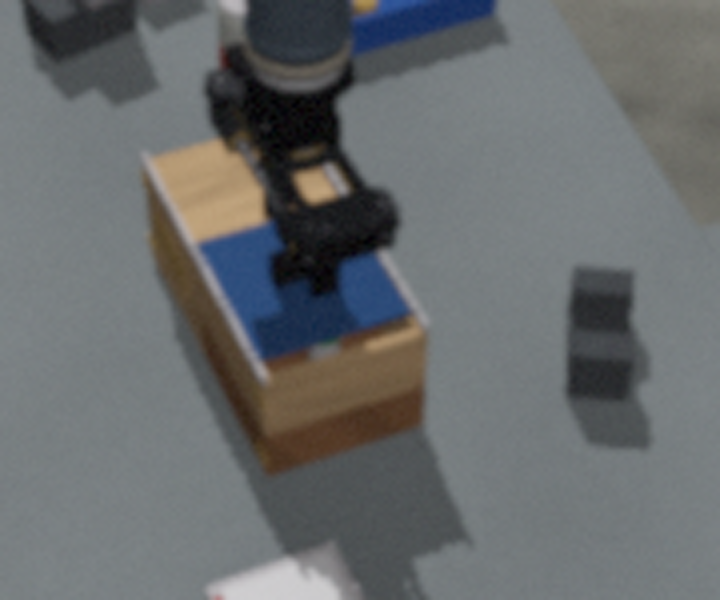

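The crop shows the gripper over the fin. The cover is about 18 mm ajar, and a green top shows through the gap near (325,348), so green is in the −y bore. Next I descend and grip.

servo_tool([
  {"dx": 0,"dy": -0.3,"dz": 1.2,"rx": 0,"ry": 0,"rz": 0,"jaw": 0.4},
  {"dx": 0,"dy": 0,"dz": 1.2,"rx": 0,"ry": 0,"rz": 0,"jaw": 0.4},
  {"dx": 0,"dy": 0,"dz": 0.5,"rx": 0,"ry": 0,"rz": 0,"jaw": 0.4},
  {"dx": 0,"dy": 0,"dz": 0,"rx": 0,"ry": 0,"rz": 0,"jaw": -1},
  {"dx": 0,"dy": 0,"dz": 0,"rx": 0,"ry": 0,"rz": 0,"jaw": -1},
])

```text
clock: 3.85
position: [0.5662, 0.1685, 0.1236]
orientation: [[0.997, 0.084, -0.0], [0.084, -0.997, -0.0], [-0.0, 0.0, -1.0]]
wrist_force: [-0.2, -0.0, -0.2]
finger_gap: 0.622
grasp_force: 0.0
```

servo_tool([
  {"dx": 0,"dy": 0,"dz": 0,"rx": 0,"ry": 0,"rz": 0,"jaw": -1},
  {"dx": 0,"dy": 0,"dz": 0,"rx": 0,"ry": 0,"rz": 0,"jaw": -1},
  {"dx": 0,"dy": 0,"dz": 0,"rx": 0,"ry": 0,"rz": 0,"jaw": -1},
  {"dx": 0,"dy": 0,"dz": 0,"rx": 0,"ry": 0,"rz": 0,"jaw": -1},
  {"dx": 0,"dy": 0,"dz": 0,"rx": 0,"ry": 0,"rz": 0,"jaw": -1},
])

```text
clock: 4.27
position: [0.5663, 0.1686, 0.1238]
orientation: [[0.996, 0.084, 0.001], [0.084, -0.996, 0.0], [0.001, 0.0, -1.0]]
wrist_force: [0.4, 0.1, 0.6]
finger_gap: 0.251
grasp_force: 0.0
```

servo_tool([
  {"dx": 0,"dy": 0,"dz": 0,"rx": 0,"ry": 0,"rz": 0,"jaw": -1},
  {"dx": 0,"dy": 0,"dz": 0,"rx": 0,"ry": 0,"rz": 0,"jaw": -1},
  {"dx": 0,"dy": 0,"dz": 0,"rx": 0,"ry": 0,"rz": 0,"jaw": -1},
  {"dx": 0,"dy": 0,"dz": 0,"rx": 0,"ry": 0,"rz": 0,"jaw": -1},
])

```text
clock: 4.6
position: [0.5662, 0.1691, 0.1237]
orientation: [[0.996, 0.084, 0.0], [0.084, -0.996, 0.001], [0.0, -0.001, -1.0]]
wrist_force: [0.3, 2.2, 1.1]
finger_gap: 0.135
grasp_force: 30.0
```

servo_tool([
  {"dx": 0,"dy": -1,"dz": 0,"rx": 0,"ry": 0,"rz": 0,"jaw": -1},
  {"dx": 0,"dy": -1.5,"dz": 0,"rx": 0,"ry": 0,"rz": 0,"jaw": -1},
  {"dx": 0,"dy": -1.5,"dz": 0,"rx": 0,"ry": 0,"rz": 0,"jaw": -1},
  {"dx": 0,"dy": -1.5,"dz": 0,"rx": 0,"ry": 0,"rz": 0,"jaw": -1},
  {"dx": 0,"dy": -1.5,"dz": 0,"rx": 0,"ry": 0,"rz": 0,"jaw": -1},
])

```text
clock: 5.02
position: [0.5605, 0.2387, 0.1237]
orientation: [[0.997, 0.083, 0.0], [0.083, -0.997, -0.001], [0.0, 0.001, -1.0]]
wrist_force: [1.3, -1.6, 2.3]
finger_gap: 0.134
grasp_force: 30.0
```

servo_tool([
  {"dx": 0,"dy": -1.2,"dz": 0,"rx": 0,"ry": 0,"rz": 0,"jaw": -1},
  {"dx": 0,"dy": -1.2,"dz": 0,"rx": 0,"ry": 0,"rz": 0,"jaw": -1},
  {"dx": 0,"dy": -0.6,"dz": 0,"rx": 0,"ry": 0,"rz": 0,"jaw": -1},
  {"dx": 0,"dy": -0.3,"dz": 0,"rx": 0,"ry": 0,"rz": 0,"jaw": -1},
  {"dx": 0,"dy": 0,"dz": 0,"rx": 0,"ry": 0,"rz": 0,"jaw": -1},
])

```text
clock: 5.43
position: [0.5577, 0.273, 0.1237]
orientation: [[0.996, 0.085, 0.001], [0.085, -0.996, 0.002], [0.001, -0.002, -1.0]]
wrist_force: [1.2, 2.6, 1.1]
finger_gap: 0.133
grasp_force: 30.0
```

servo_tool([
  {"dx": 0,"dy": -0.3,"dz": 0,"rx": 0,"ry": 0,"rz": 0,"jaw": -1},
  {"dx": 0,"dy": -0.2,"dz": 0,"rx": 0,"ry": 0,"rz": 0,"jaw": -1},
  {"dx": 0,"dy": 0,"dz": 0,"rx": 0,"ry": 0,"rz": 0,"jaw": -1},
])

```text
clock: 5.68
position: [0.5574, 0.2761, 0.1237]
orientation: [[0.997, 0.083, 0.001], [0.083, -0.997, 0.0], [0.001, 0.0, -1.0]]
wrist_force: [1.3, -0.5, 2.2]
finger_gap: 0.136
grasp_force: 30.0
```

servo_tool([
  {"dx": 0,"dy": -0.3,"dz": 0,"rx": 0,"ry": 0,"rz": 0,"jaw": -1},
  {"dx": 0,"dy": 0,"dz": 0,"rx": 0,"ry": 0,"rz": 0,"jaw": -1},
  {"dx": 0,"dy": 0,"dz": 0,"rx": 0,"ry": 0,"rz": 0,"jaw": -1},
])

```text
clock: 5.93
position: [0.5572, 0.2786, 0.1237]
orientation: [[0.997, 0.083, 0.0], [0.083, -0.997, -0.001], [0.0, 0.001, -1.0]]
wrist_force: [1.8, -2.1, 3.8]
finger_gap: 0.133
grasp_force: 30.0
```

servo_tool([
  {"dx": 0,"dy": -0.3,"dz": 0,"rx": 0,"ry": 0,"rz": 0,"jaw": -1},
  {"dx": 0,"dy": 0,"dz": 0,"rx": 0,"ry": 0,"rz": 0,"jaw": -1},
  {"dx": 0,"dy": 0,"dz": 0,"rx": 0,"ry": 0,"rz": 0,"jaw": -1},
])

```text
clock: 6.18
position: [0.5572, 0.2787, 0.1237]
orientation: [[0.997, 0.082, -0.0], [0.082, -0.997, -0.005], [-0.001, 0.005, -1.0]]
wrist_force: [0.3, -8.8, 6.4]
finger_gap: 0.135
grasp_force: 30.0
```

servo_tool([
  {"dx": 0,"dy": -0.3,"dz": 0,"rx": 0,"ry": 0,"rz": 0,"jaw": -1},
  {"dx": 0,"dy": 0,"dz": 0,"rx": 0,"ry": 0,"rz": 0,"jaw": -1},
  {"dx": 0,"dy": 0,"dz": 0,"rx": 0,"ry": 0,"rz": 0,"jaw": -1},
])

```text
clock: 6.43
position: [0.5572, 0.2786, 0.1236]
orientation: [[0.997, 0.08, -0.001], [0.08, -0.997, -0.01], [-0.002, 0.01, -1.0]]
wrist_force: [-0.1, -13.4, 11.8]
finger_gap: 0.14
grasp_force: 30.1
```

At the end stop. I ease the push, release and rise.

servo_tool([
  {"dx": 0,"dy": 0.5,"dz": 0,"rx": 0,"ry": 0,"rz": 0,"jaw": -1},
  {"dx": 0,"dy": 0,"dz": 0,"rx": 0,"ry": 0,"rz": 0,"jaw": 0.2},
  {"dx": 0,"dy": 0,"dz": 0,"rx": 0,"ry": 0,"rz": 0,"jaw": 0.2},
  {"dx": 0,"dy": 0,"dz": 0,"rx": 0,"ry": 0,"rz": 0,"jaw": 0.2},
  {"dx": 0,"dy": 0,"dz": 0,"rx": 0,"ry": 0,"rz": 0,"jaw": 0.2},
])

```text
clock: 6.85
position: [0.5557, 0.2813, 0.123]
orientation: [[0.996, 0.085, -0.001], [0.085, -0.996, 0.001], [-0.001, -0.001, -1.0]]
wrist_force: [0.8, -0.2, -0.0]
finger_gap: 0.355
grasp_force: 0.0
```

servo_tool([
  {"dx": 0,"dy": 0,"dz": -2.5,"rx": 0,"ry": 0,"rz": 0,"jaw": 0.2},
  {"dx": 0,"dy": 0,"dz": -2.5,"rx": 0,"ry": 0,"rz": 0,"jaw": 0.2},
  {"dx": 0,"dy": 0,"dz": -2.5,"rx": 0,"ry": 0,"rz": 0,"jaw": 0.2},
  {"dx": 0,"dy": 0,"dz": -2.5,"rx": 0,"ry": 0,"rz": 0,"jaw": 0.2},
  {"dx": 3,"dy": 0,"dz": -1.5,"rx": 0,"ry": 0,"rz": 0,"jaw": 0.2},
])

```text
clock: 7.27
position: [0.5823, 0.2858, 0.2419]
orientation: [[0.996, 0.09, -0.001], [0.09, -0.996, 0.001], [-0.001, -0.002, -1.0]]
wrist_force: [0.4, 1.5, 0.5]
finger_gap: 0.592
grasp_force: 0.0
```

servo_tool([
  {"dx": 2.5,"dy": 0,"dz": -2.5,"rx": 0,"ry": 0,"rz": 0,"jaw": 0.2},
  {"dx": 3,"dy": 0,"dz": 0,"rx": 0,"ry": 0,"rz": 0,"jaw": 0.2},
  {"dx": 3,"dy": 0,"dz": 0,"rx": 0,"ry": 0,"rz": 0,"jaw": 0.2},
  {"dx": 0,"dy": 0,"dz": 0,"rx": 0,"ry": 0,"rz": 0,"jaw": 0.2},
])

```text
clock: 7.6
position: [0.676, 0.2889, 0.2618]
orientation: [[0.997, 0.08, 0.002], [0.08, -0.997, 0.0], [0.002, -0.0, -1.0]]
wrist_force: [-0.4, -0.8, -1.1]
finger_gap: 0.597
grasp_force: 0.0
```

Run:
```python
from h import *
for n in("top","side"):
    s=snapshot(n); np.savez(f"{n}1.npz",**{k:s[k] for k in("image","z_map","intrinsics","rvec","tvec")})
    W=cloud(s); I=s["image"].astype(int); B,G,R=I[...,0],I[...,1],I[...,2]
    reg=(abs(W[...,0]-.57)<.08)&(abs(W[...,1]-.15)<.12)&(W[...,2]>.06)&(W[...,2]<.115)
    for nm,m in(("g",reg&(G>R+25)&(G>B+15)),("r",reg&(R>B*2)&(R>G*2)&(R>80))):
        P=W[m]; print(n,nm,m.sum(),np.round(P.mean(0),4) if len(P) else "", np.round(P.min(0),3),np.round(P.max(0),3),rect(P[:,:2]))
    for th in("green_gauge","red_gauge"): print(th,[(round(d["p"],2),d["rect"]) for d in search_frame(th,s)[:2]])
a=np.load("top1.npz")["image"][150:240,140:260];b=np.load("side1.npz")["image"][110:230,180:300]
f=lambda i,k:cv2.resize(i,None,fx=k,fy=k,interpolation=2)
a=f(a,3.3);b=f(b,3.3);h=b.shape[0];a=cv2.copyMakeBorder(a,0,h-a.shape[0],0,0,0)
cv2.imwrite("pics/v3.png",np.hstack([a,b]));print(state()["position"])
```

```text
top g 34 [0.5678 0.1264 0.1008] [0.559 0.116 0.077] [0.577 0.137 0.108] (array([568. , 126.8]), array([18.3, 20.1]), 28.39)Traceback (most recent call last):
  File "<stdin>", line 7, in <module>
    return umr_minimum(a, axis, None, out, keepdims, initial, where)
ValueError: zero-size array to reduction operation minimum which has no identity
```

Run:
```python
from h import *
for n in("top","side"):
    s=snapshot(n); np.savez(f"{n}1.npz",**{k:s[k] for k in("image","z_map","intrinsics","rvec","tvec")})
    W=cloud(s); I=s["image"].astype(int); B,G,R=I[...,0],I[...,1],I[...,2]
    reg=(abs(W[...,0]-.57)<.08)&(abs(W[...,1]-.15)<.12)&(W[...,2]>.06)&(W[...,2]<.115)
    for nm,m in(("g",reg&(G>R+25)&(G>B+15)),("r",reg&(R>B*1.8)&(R>G*1.8)&(R>60))):
        P=W[m]; print(n,nm,m.sum())
        if len(P): print(np.round(P.mean(0),4), np.round(P.min(0),3),np.round(P.max(0),3),rect(P[:,:2]))
    for th in("green_gauge","red_gauge"): print(th,[(round(d["p"],2),d["rect"]) for d in search_frame(th,s)[:2]])
a=np.load("top1.npz")["image"][150:240,140:260];b=np.load("side1.npz")["image"][110:230,180:300]
f=lambda i,k:cv2.resize(i,None,fx=k,fy=k,interpolation=2)
a=f(a,3.3);b=f(b,3.3);h=b.shape[0];a=cv2.copyMakeBorder(a,0,h-a.shape[0],0,0,0)
cv2.imwrite("pics/v3.png",np.hstack([a,b]));print(state()["position"])
```

```text
top g 34
[0.5678 0.1264 0.1011] [0.559 0.116 0.078] [0.577 0.137 0.111] (array([568.1, 126.6]), array([17.8, 21. ]), 9.42)
top r 0
green_gauge [(0.61, [299.9, 186.6, 43.6, 35.8]), (0.52, [215.8, 187.7, 7.9, 6.3])]
red_gauge []
side g 34
[0.5699 0.1245 0.1022] [0.562 0.114 0.094] [0.58  0.137 0.108] (array([570.5, 126.8]), array([23.4, 15.3]), -18.47)
side r 32
[0.5651 0.179  0.1012] [0.555 0.168 0.091] [0.574 0.191 0.106] (array([565.1, 180. ]), array([24.3, 15.6]), -17.86)
green_gauge []
red_gauge []
[0.67019907 0.29045649 0.26396199]
```

View pics/v3.png

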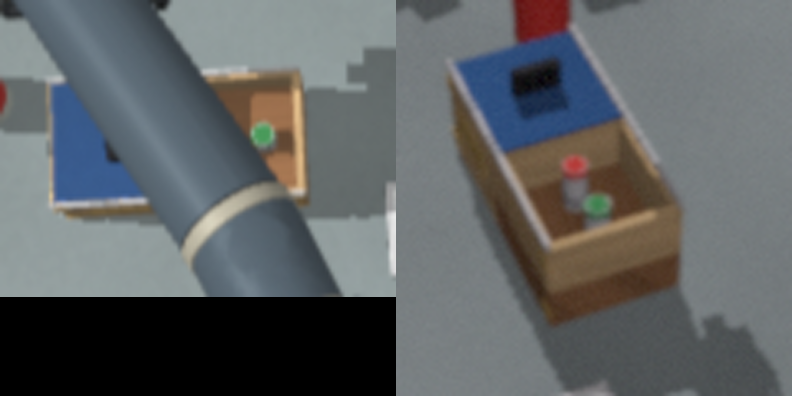

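The pictures confirm the cover is fully open, with green in the −y bore at about (0.569, 0.127) and red behind it at about (0.565, 0.180). I will pinch across case x, so the wrist needs a 90° turn.

```bash
cat >> h.py <<'E'
def to(target, yaw_y):  # tool-down; tool y axis heading (rad)
    s=state(); R=np.array(s["orientation"]); p=np.array(s["position"])
    y=np.array([np.cos(yaw_y),np.sin(yaw_y),0]); z=np.array([0,0,-1.]); Rt=np.stack([np.cross(y,z),y,z],1)
    rv=cv2.Rodrigues(R.T@Rt)[0].ravel(); d=np.array(target)-p
    print("rot",np.round(rv,3),"d(now) cm",np.round(R.T@d*100,2),"d(after rot) cm",np.round(Rt.T@d*100,2))
E
python3 - <<'E'
from h import *
print(np.round(state()["joints"],3)); a=np.radians(4.7)
for k in(0,np.pi): to([.5695,.1268,.20],a+k)
E
```

```text
[-0.183  0.579 -0.47   1.309  0.259  1.313 -2.138]
rot [-0.    -0.    -1.567] d(now) cm [-11.43  15.45   6.4 ] d(after rot) cm [-15.49 -11.38   6.4 ]
rot [-0.     0.     1.574] d(now) cm [-11.43  15.45   6.4 ] d(after rot) cm [15.49 11.38  6.4 ]
```

servo_tool([
  {"dx": 0,"dy": 0,"dz": 0,"rx": 0,"ry": 0,"rz": -0.12,"jaw": 0.2},
  {"dx": 0,"dy": 0,"dz": 0,"rx": 0,"ry": 0,"rz": -0.12,"jaw": 0.2},
  {"dx": 0,"dy": 0,"dz": 0,"rx": 0,"ry": 0,"rz": -0.12,"jaw": 0.2},
  {"dx": 0,"dy": 0,"dz": 0,"rx": 0,"ry": 0,"rz": -0.12,"jaw": 0.2},
  {"dx": 0,"dy": 0,"dz": 0,"rx": 0,"ry": 0,"rz": -0.12,"jaw": 0.2},
])

```text
clock: 8.37
position: [0.6707, 0.29, 0.2642]
orientation: [[0.771, 0.637, 0.001], [0.637, -0.771, -0.0], [0.0, 0.001, -1.0]]
wrist_force: [0.4, 0.4, -0.5]
finger_gap: 0.599
grasp_force: 0.0
```

servo_tool([
  {"dx": 0,"dy": 0,"dz": 0,"rx": 0,"ry": 0,"rz": -0.12,"jaw": 0.2},
  {"dx": 0,"dy": 0,"dz": 0,"rx": 0,"ry": 0,"rz": -0.12,"jaw": 0.2},
  {"dx": 0,"dy": 0,"dz": 0,"rx": 0,"ry": 0,"rz": -0.12,"jaw": 0.2},
  {"dx": 0,"dy": 0,"dz": 0,"rx": 0,"ry": 0,"rz": -0.12,"jaw": 0.2},
  {"dx": 0,"dy": 0,"dz": 0,"rx": 0,"ry": 0,"rz": -0.12,"jaw": 0.2},
])

```text
clock: 8.78
position: [0.6707, 0.29, 0.2642]
orientation: [[0.277, 0.961, 0.001], [0.961, -0.277, -0.0], [-0.0, 0.001, -1.0]]
wrist_force: [-0.2, -0.9, -0.6]
finger_gap: 0.599
grasp_force: 0.0
```

servo_tool([
  {"dx": 0,"dy": 0,"dz": 0,"rx": 0,"ry": 0,"rz": -0.12,"jaw": 0.2},
  {"dx": 0,"dy": 0,"dz": 0,"rx": 0,"ry": 0,"rz": -0.12,"jaw": 0.2},
  {"dx": 0,"dy": 0,"dz": 0,"rx": 0,"ry": 0,"rz": -0.12,"jaw": 0.2},
  {"dx": 0,"dy": 0,"dz": 0,"rx": 0,"ry": 0,"rz": 0,"jaw": 0.2},
  {"dx": 0,"dy": 0,"dz": 0,"rx": 0,"ry": 0,"rz": 0,"jaw": 0.2},
])

```text
clock: 9.2
position: [0.671, 0.2898, 0.2639]
orientation: [[-0.07, 0.998, 0.0], [0.998, 0.07, -0.0], [-0.0, 0.0, -1.0]]
wrist_force: [-0.7, 0.1, -0.3]
finger_gap: 0.602
grasp_force: 0.0
```

Run:
```python
from h import *
print(np.round(state()["joints"],3)); to([.5695,.1268,.20],np.radians(4.7))
```

```text
[-0.006  0.659 -0.804  1.295  0.466  1.376 -0.72 ]
rot [ 0.     0.    -0.012] d(now) cm [-15.55 -11.27   6.38] d(after rot) cm [-15.42 -11.45   6.39]
```

servo_tool([
  {"dx": -3.1,"dy": -2.25,"dz": 0,"rx": 0,"ry": 0,"rz": -0.012,"jaw": 0.2},
  {"dx": -3.1,"dy": -2.3,"dz": 0,"rx": 0,"ry": 0,"rz": 0,"jaw": 0.2},
  {"dx": -3.1,"dy": -2.3,"dz": 0,"rx": 0,"ry": 0,"rz": 0,"jaw": 0.2},
  {"dx": -3.1,"dy": -2.3,"dz": 0,"rx": 0,"ry": 0,"rz": 0,"jaw": 0.2},
  {"dx": -3.05,"dy": -2.3,"dz": 0,"rx": 0,"ry": 0,"rz": 0,"jaw": 0.2},
])

```text
clock: 9.62
position: [0.5687, 0.125, 0.2635]
orientation: [[-0.082, 0.997, 0.0], [0.997, 0.082, -0.001], [-0.001, 0.0, -1.0]]
wrist_force: [0.3, 0.1, -0.0]
finger_gap: 0.6
grasp_force: 0.0
```

servo_tool([
  {"dx": 0,"dy": 0,"dz": 3,"rx": 0,"ry": 0,"rz": 0,"jaw": 0.2},
  {"dx": 0,"dy": 0,"dz": 3,"rx": 0,"ry": 0,"rz": 0,"jaw": 0.2},
  {"dx": 0,"dy": 0,"dz": 3,"rx": 0,"ry": 0,"rz": 0,"jaw": 0.2},
  {"dx": 0,"dy": 0,"dz": 0,"rx": 0,"ry": 0,"rz": 0,"jaw": 0.2},
  {"dx": 0,"dy": 0,"dz": 0,"rx": 0,"ry": 0,"rz": 0,"jaw": 0.2},
])

```text
clock: 10.03
position: [0.5692, 0.1261, 0.1731]
orientation: [[-0.083, 0.997, -0.002], [0.997, 0.083, -0.001], [-0.001, -0.002, -1.0]]
wrist_force: [0.7, 0.2, 0.8]
finger_gap: 0.6
grasp_force: 0.0
```

Run:
```python
from h import *
to([.5695,.1268,.06],np.radians(4.7));print(np.round(state()["joints"],3))
s=snapshot("side");cv2.imwrite("pics/v4.png",cv2.resize(s["image"][90:240,160:340],None,fx=4,fy=4,interpolation=2))
```

```text
rot [-0.002  0.001  0.002] d(now) cm [ 0.07  0.06 11.31] d(after rot) cm [ 0.06  0.03 11.31]
[ 0.331  0.504 -0.844  1.776  0.426  1.058 -0.583]
```

View pics/v4.png

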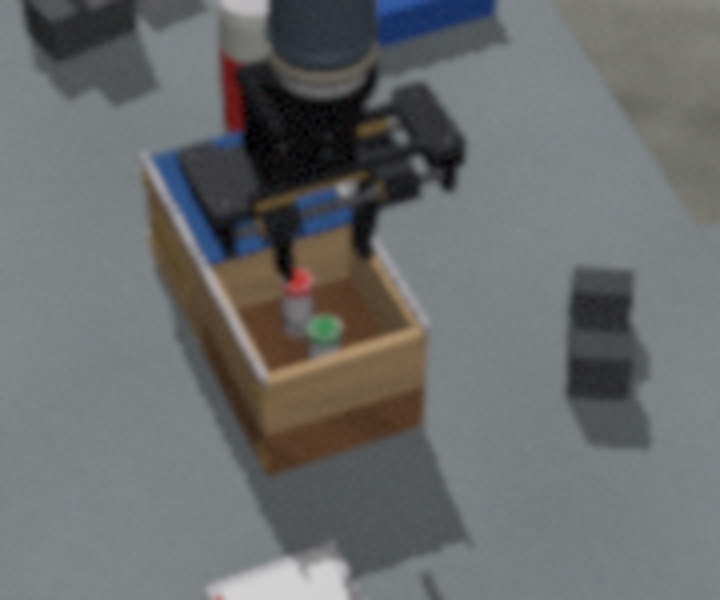

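The gripper sits over the green gauge (crop 325,330) with its fingers spread along case x, clear of red (297,285). Descending now.

servo_tool([
  {"dx": 0.07,"dy": 0.03,"dz": 2.5,"rx": 0,"ry": 0,"rz": 0,"jaw": 0.2},
  {"dx": 0,"dy": 0,"dz": 2,"rx": 0,"ry": 0,"rz": 0,"jaw": 0.2},
  {"dx": 0,"dy": 0,"dz": 1.5,"rx": 0,"ry": 0,"rz": 0,"jaw": 0.2},
  {"dx": 0,"dy": 0,"dz": 1.5,"rx": 0,"ry": 0,"rz": 0,"jaw": 0.2},
  {"dx": 0,"dy": 0,"dz": 0,"rx": 0,"ry": 0,"rz": 0,"jaw": 0.2},
])

```text
clock: 10.5
position: [0.5701, 0.1273, 0.0982]
orientation: [[-0.084, 0.996, -0.001], [0.996, 0.084, -0.0], [-0.0, -0.001, -1.0]]
wrist_force: [-0.2, -0.1, 0.1]
finger_gap: 0.597
grasp_force: 0.0
```

servo_tool([
  {"dx": 0,"dy": 0,"dz": 1.5,"rx": 0,"ry": 0,"rz": 0,"jaw": 0.2},
  {"dx": 0,"dy": 0,"dz": 1.5,"rx": 0,"ry": 0,"rz": 0,"jaw": 0.2},
  {"dx": 0,"dy": 0,"dz": 0.8,"rx": 0,"ry": 0,"rz": 0,"jaw": 0.2},
  {"dx": 0,"dy": 0,"dz": 0,"rx": 0,"ry": 0,"rz": 0,"jaw": 0.2},
  {"dx": 0,"dy": 0,"dz": 0,"rx": 0,"ry": 0,"rz": 0,"jaw": 0.2},
])

```text
clock: 10.92
position: [0.5704, 0.1273, 0.0608]
orientation: [[-0.085, 0.996, 0.0], [0.996, 0.085, 0.0], [0.0, 0.0, -1.0]]
wrist_force: [-0.3, -0.3, 0.8]
finger_gap: 0.597
grasp_force: 0.0
```

servo_tool([
  {"dx": 0,"dy": 0,"dz": 0,"rx": 0,"ry": 0,"rz": 0,"jaw": -1},
  {"dx": 0,"dy": 0,"dz": 0,"rx": 0,"ry": 0,"rz": 0,"jaw": -1},
  {"dx": 0,"dy": 0,"dz": 0,"rx": 0,"ry": 0,"rz": 0,"jaw": -1},
  {"dx": 0,"dy": 0,"dz": 0,"rx": 0,"ry": 0,"rz": 0,"jaw": -1},
  {"dx": 0,"dy": 0,"dz": 0,"rx": 0,"ry": 0,"rz": 0,"jaw": -1},
])

```text
clock: 11.33
position: [0.5704, 0.1271, 0.0609]
orientation: [[-0.085, 0.996, 0.001], [0.996, 0.085, -0.0], [-0.0, 0.001, -1.0]]
wrist_force: [-0.6, -0.4, -0.6]
finger_gap: 0.305
grasp_force: 0.0
```

servo_tool([
  {"dx": 0,"dy": 0,"dz": 0,"rx": 0,"ry": 0,"rz": 0,"jaw": -1},
  {"dx": 0,"dy": 0,"dz": 0,"rx": 0,"ry": 0,"rz": 0,"jaw": -1},
  {"dx": 0,"dy": 0,"dz": 0,"rx": 0,"ry": 0,"rz": 0,"jaw": -1},
])

```text
clock: 11.58
position: [0.5704, 0.1271, 0.0608]
orientation: [[-0.085, 0.996, 0.0], [0.996, 0.085, -0.0], [-0.0, 0.0, -1.0]]
wrist_force: [-0.0, -0.6, 1.5]
finger_gap: 0.266
grasp_force: 30.0
```

servo_tool([
  {"dx": 0,"dy": 0,"dz": -0.8,"rx": 0,"ry": 0,"rz": 0,"jaw": -1},
  {"dx": 0,"dy": 0,"dz": -1.5,"rx": 0,"ry": 0,"rz": 0,"jaw": -1},
  {"dx": 0,"dy": 0,"dz": -1.5,"rx": 0,"ry": 0,"rz": 0,"jaw": -1},
  {"dx": 0,"dy": 0,"dz": -1.5,"rx": 0,"ry": 0,"rz": 0,"jaw": -1},
  {"dx": 0,"dy": 0,"dz": -1.5,"rx": 0,"ry": 0,"rz": 0,"jaw": -1},
])

```text
clock: 12.0
position: [0.5699, 0.1271, 0.1293]
orientation: [[-0.085, 0.996, -0.0], [0.996, 0.085, -0.0], [0.0, -0.0, -1.0]]
wrist_force: [0.3, 0.1, -1.4]
finger_gap: 0.267
grasp_force: 30.0
```

servo_tool([
  {"dx": 0,"dy": 0,"dz": -2,"rx": 0,"ry": 0,"rz": 0,"jaw": -1},
  {"dx": 0,"dy": 0,"dz": -2,"rx": 0,"ry": 0,"rz": 0,"jaw": -1},
  {"dx": 0,"dy": 0,"dz": -2,"rx": 0,"ry": 0,"rz": 0,"jaw": -1},
  {"dx": 0,"dy": 0,"dz": -2,"rx": 0,"ry": 0,"rz": 0,"jaw": -1},
  {"dx": 0,"dy": 0,"dz": -2,"rx": 0,"ry": 0,"rz": 0,"jaw": -1},
])

```text
clock: 12.42
position: [0.5698, 0.1271, 0.2297]
orientation: [[-0.085, 0.996, -0.0], [0.996, 0.085, -0.0], [-0.0, -0.0, -1.0]]
wrist_force: [0.7, 0.1, -0.9]
finger_gap: 0.265
grasp_force: 30.0
```

Run:
```python
from h import *
st=state();print(st["position"],st["finger_gap"],st["grasp_force"],np.round(st["joints"],3))
s=snapshot("side");cv2.imwrite("pics/v5.png",cv2.resize(s["image"][90:240,160:340],None,fx=4,fy=4,interpolation=2))
```

```text
[0.56977116 0.12713015 0.229663  ] 0.26518523235996566 30.000080801546574 [ 0.359  0.449 -0.878  1.712  0.373  1.158 -0.538]
```

View pics/v5.png

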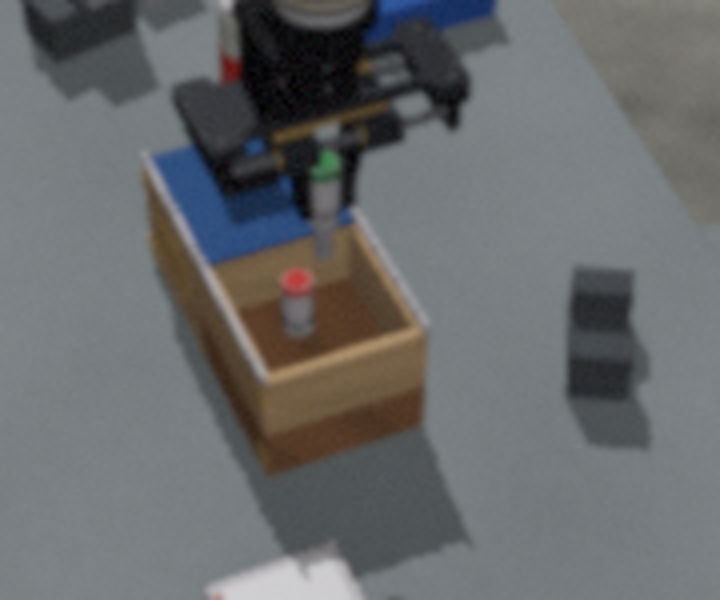

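The gauge is held upright with its plug end clear of the case, and red is still in its bore. I carry it over the panel.

servo_tool([
  {"dx": -2,"dy": -0.3,"dz": -0.5,"rx": 0,"ry": 0,"rz": 0,"jaw": -1},
  {"dx": -3.5,"dy": -0.5,"dz": -0.5,"rx": 0,"ry": 0,"rz": 0,"jaw": -1},
  {"dx": -3.5,"dy": -0.5,"dz": 0,"rx": 0,"ry": 0,"rz": 0,"jaw": -1},
  {"dx": -3.5,"dy": -0.5,"dz": 0,"rx": 0,"ry": 0,"rz": 0,"jaw": -1},
  {"dx": -3.5,"dy": -0.5,"dz": 0,"rx": 0,"ry": 0,"rz": 0,"jaw": -1},
])

```text
clock: 12.88
position: [0.5602, -0.0357, 0.2385]
orientation: [[-0.086, 0.996, -0.0], [0.996, 0.086, -0.0], [-0.0, -0.0, -1.0]]
wrist_force: [-0.5, -0.3, -1.3]
finger_gap: 0.265
grasp_force: 30.0
```

servo_tool([
  {"dx": -3.5,"dy": -0.5,"dz": 0,"rx": 0,"ry": 0,"rz": 0,"jaw": -1},
  {"dx": -3.5,"dy": -0.5,"dz": 0,"rx": 0,"ry": 0,"rz": 0,"jaw": -1},
  {"dx": -3.5,"dy": -0.5,"dz": 0,"rx": 0,"ry": 0,"rz": 0,"jaw": -1},
  {"dx": -3.5,"dy": -0.5,"dz": 0,"rx": 0,"ry": 0,"rz": 0,"jaw": -1},
  {"dx": -3.5,"dy": -0.5,"dz": 0,"rx": 0,"ry": 0,"rz": 0,"jaw": -1},
])

```text
clock: 13.3
position: [0.5501, -0.2123, 0.2384]
orientation: [[-0.085, 0.996, -0.0], [0.996, 0.085, -0.0], [-0.0, -0.0, -1.0]]
wrist_force: [0.8, -0.5, -2.6]
finger_gap: 0.266
grasp_force: 30.0
```

servo_tool([
  {"dx": -2,"dy": -0.5,"dz": 0,"rx": 0,"ry": 0,"rz": 0,"jaw": -1},
  {"dx": -1.4,"dy": -0.2,"dz": 0,"rx": 0,"ry": 0,"rz": 0,"jaw": -1},
  {"dx": 0,"dy": 0,"dz": 0,"rx": 0,"ry": 0,"rz": 0,"jaw": -1},
])

```text
clock: 13.55
position: [0.5458, -0.2491, 0.2377]
orientation: [[-0.079, 0.997, -0.001], [0.997, 0.079, -0.001], [-0.001, -0.001, -1.0]]
wrist_force: [0.5, -0.5, -1.4]
finger_gap: 0.269
grasp_force: 30.0
```

Run:
```python
from h import *
st=state();print(st["position"],np.round(st["joints"],3))
```

```text
[ 0.54576858 -0.24908476  0.23774442] [ 0.95   0.45  -0.811  1.667  0.349  1.177  0.132]
```

servo_tool([
  {"dx": 0,"dy": 0,"dz": 0,"rx": 0,"ry": -0.08,"rz": 0,"jaw": -1},
  {"dx": 0,"dy": 0,"dz": 0,"rx": 0,"ry": -0.08,"rz": 0,"jaw": -1},
  {"dx": 0,"dy": 0,"dz": 0,"rx": 0,"ry": -0.08,"rz": 0,"jaw": -1},
  {"dx": 0,"dy": 0,"dz": 0,"rx": 0,"ry": 0,"rz": 0,"jaw": -1},
])

```text
clock: 13.88
position: [0.5475, -0.2377, 0.2387]
orientation: [[-0.093, 0.995, 0.023], [0.967, 0.096, -0.236], [-0.237, 0.0, -0.972]]
wrist_force: [0.6, 1.8, -0.9]
finger_gap: 0.269
grasp_force: 30.0
```

Run:
```python
from h import *
st=state();print(st["position"],np.round(st["joints"],3))
```

```text
[ 0.54745368 -0.23765112  0.23865635] [ 0.806  0.377 -0.756  1.76   0.551  1.118 -0.063]
```

servo_tool([
  {"dx": 0,"dy": 0,"dz": 0,"rx": 0,"ry": -0.1,"rz": 0,"jaw": -1},
  {"dx": 0,"dy": 0,"dz": 0,"rx": 0,"ry": -0.1,"rz": 0,"jaw": -1},
  {"dx": 0,"dy": 0,"dz": 0,"rx": 0,"ry": -0.1,"rz": 0,"jaw": -1},
  {"dx": 0,"dy": 0,"dz": 0,"rx": 0,"ry": 0,"rz": 0,"jaw": -1},
])

```text
clock: 14.22
position: [0.547, -0.2387, 0.2368]
orientation: [[-0.083, 0.995, 0.046], [0.855, 0.095, -0.509], [-0.511, -0.003, -0.859]]
wrist_force: [-0.6, 2.0, -1.7]
finger_gap: 0.268
grasp_force: 30.0
```

servo_tool([
  {"dx": 0,"dy": 0,"dz": 0,"rx": 0,"ry": -0.1,"rz": 0,"jaw": -1},
  {"dx": 0,"dy": 0,"dz": 0,"rx": 0,"ry": -0.1,"rz": 0,"jaw": -1},
  {"dx": 0,"dy": 0,"dz": 0,"rx": 0,"ry": -0.05,"rz": 0,"jaw": -1},
  {"dx": 0,"dy": 0,"dz": 0,"rx": 0,"ry": 0,"rz": 0,"jaw": -1},
  {"dx": 0,"dy": 0,"dz": 0,"rx": 0,"ry": 0,"rz": 0,"jaw": -1},
])

```text
clock: 14.63
position: [0.5469, -0.2449, 0.238]
orientation: [[-0.061, 0.996, 0.059], [0.704, 0.085, -0.705], [-0.708, -0.002, -0.707]]
wrist_force: [0.4, -0.4, -1.1]
finger_gap: 0.27
grasp_force: 30.0
```

Run:
```python
from h import *
st=state();R=np.array(st["orientation"]);p=np.array(st["position"]);e=p+.0488*R[:,2]
print(p,np.round(st["joints"],3),"end",e,"tilt",np.degrees(np.arccos(-R[2,2])))
print("move cm",100*R.T@(np.array([.5465,-.2455,.125])-e))
```

```text
[ 0.54691192 -0.24487327  0.23795125] [ 0.457  0.385 -0.615  1.935  1.096  1.248 -0.622] end [ 0.54978529 -0.27928265  0.20346679] tilt 45.03709431250852
move cm [ 7.95040008 -0.0286153   3.14345302]
```

servo_tool([
  {"dx": 1.6,"dy": 0,"dz": 0.6,"rx": 0,"ry": 0,"rz": 0,"jaw": -1},
  {"dx": 1.6,"dy": 0,"dz": 0.6,"rx": 0,"ry": 0,"rz": 0,"jaw": -1},
  {"dx": 1.6,"dy": 0,"dz": 0.6,"rx": 0,"ry": 0,"rz": 0,"jaw": -1},
  {"dx": 1.6,"dy": 0,"dz": 0.7,"rx": 0,"ry": 0,"rz": 0,"jaw": -1},
  {"dx": 1.2,"dy": 0,"dz": 0.5,"rx": 0,"ry": 0,"rz": 0,"jaw": -1},
])

```text
clock: 15.05
position: [0.5439, -0.2141, 0.1628]
orientation: [[-0.057, 0.997, 0.057], [0.704, 0.081, -0.706], [-0.708, -0.0, -0.706]]
wrist_force: [-1.0, 0.3, -1.5]
finger_gap: 0.263
grasp_force: 30.0
```

servo_tool([
  {"dx": 0,"dy": 0,"dz": 0,"rx": 0,"ry": 0,"rz": 0,"jaw": -1},
  {"dx": 0,"dy": 0,"dz": 0,"rx": 0,"ry": 0,"rz": 0,"jaw": -1},
  {"dx": 0,"dy": 0,"dz": 0,"rx": 0,"ry": 0,"rz": 0,"jaw": -1},
  {"dx": 0,"dy": 0,"dz": 0,"rx": 0,"ry": 0,"rz": 0,"jaw": -1},
])

```text
clock: 15.38
position: [0.5445, -0.2141, 0.1648]
orientation: [[-0.057, 0.997, 0.06], [0.701, 0.083, -0.708], [-0.71, 0.002, -0.704]]
wrist_force: [-0.4, 0.6, -1.7]
finger_gap: 0.266
grasp_force: 30.0
```

Run:
```python
from h import *
st=state();R=np.array(st["orientation"]);p=np.array(st["position"]);e=p+.0488*R[:,2]
print(p,"end",e,"tilt",np.degrees(np.arccos(-R[2,2])),st["grasp_force"],np.abs(st["qd"]).max(),st["clock"])
s=snapshot("side"); o=s["image"]; cv2.imwrite("pics/v6.png",cv2.resize(o[100:384,160:400],None,fx=2.1,fy=2.1,interpolation=2))
Rr,t,K=cam(s)
for q in(e,e-.09*R[:,2]): c=Rr@q+t; c=K@c/c[2]; print((c[0]-160)*2.1,(c[1]-100)*2.1)
```

```text
[ 0.54451795 -0.2141317   0.16477555] end [ 0.54746255 -0.24867772  0.130434  ] tilt 45.27375845201272 29.999498007819057 0.006224095837985788 15.3833
248.88160202967507 356.0081458085176
228.24540954300468 285.6925194406831
```

View pics/v6.png

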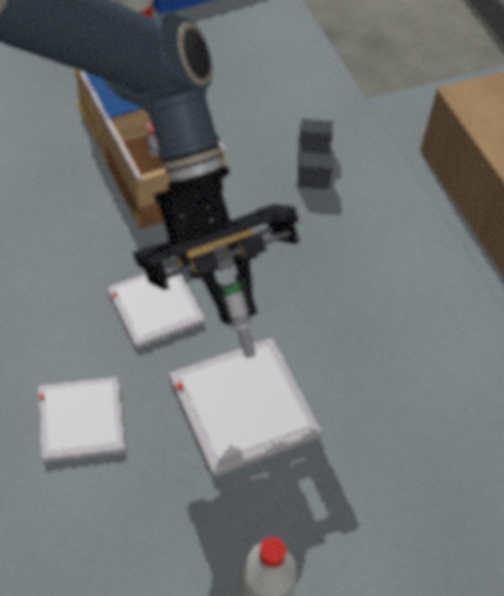

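The gauge is held at about 45°. Its end, at crop (248,355), lies where the calibration predicts, about 11 cm over the centre of the large panel and motionless. The cover is still open and nothing is displaced.

```bash
python3 -c "
from rig import *
print(job_done())"
```

```text
the job is handed in; nothing more can be done
None
```

The job is handed in: the cover is fully open and the red gauge is in its bore. The green gauge is held motionless, leaning about 45°, with its plug end about 11 cm above the centre of the light panel. The hand-in gave no verdict.

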